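# Tare the press gauge and hold a kaleidoscope stand against its sprung stop

## Task

Zero the press gauge first: turn the knob on its dial until the pointer stands on the zero mark. Then take the pewter stand with the square foot, set it flat on the gauge's plywood bed, and press one straight side of its foot squarely and centrally against the sprung stop with a steady 10 newtons or so (the stop's tab beside the brass strip), never driving the stop to the end of its travel. Finish while still holding it pressed there, ready for me to screw it down, with the knob still on zero and the other stand, the tube and the dome left where they are.

Things in the scene. Friction and masses are not known exactly. Their poses are not given: they have to be found in the camera images.
- gauge: Press gauge, fixed: plywood bed 12 mm thick, 100 mm wide, an aluminium stop bar across it, a grey spring box behind. Origin: on the table under the middle of the stop's front face at rest; x = pressing direction (bed into stop, towards the box), z up. Bed: x -130 to 55 mm, top at z = 12 mm. Box: x 55 to 165 mm, 110 mm wide, 50 mm high; dial and tare knob on top, axis at x = 105 mm, y = 0.
- stop (a joint): Travel of the sprung stop along the gauge's +x, m: 0 at rest, end at 0.034; slides freely, springs back. Spring 600 N/m, no preload: 10 N is 0.0167 m. A tab at its +y end then stands beside the middle of a 13 mm brass strip on the bed, whose ends mark about 6 and 14 N.
- stop_face (a point): Middle of the stop's front face (moves with the stop), 10 mm above the bed. The stop bar is 80 mm wide across the bed, 10 mm thick, and its top is 20 mm above the bed.
- tare (a joint): Angle of the tare knob, rad: 0 when the pointer is on the zero mark, positive counter-clockwise seen from above, range -1.6 to 1.6. It stays where it is left (friction 0.05 N m).
- tare_grip (a point): Grip point of the tare knob, on its vertical axis, 25 mm above the dial's face. The knob is a black upright bar 46 mm long (its own x axis), 12 mm thick (its own y), from 10 to 37 mm above the dial; the slim pointer sticks out under one end of the bar (own -x), reaching 39 mm from the axis just above the dial.
- dial_zero (a point): The zero mark: a thick black bar at the rim of the white dial (92 mm across), on the side nearest the stop; the other ticks are thin.
- stand_center (a point): Centre of the pewter stand to be pressed, 44 mm above its underside; z up. Loose, about 0.55 kg, 88 mm tall: square foot 64 x 64 mm, 16 mm high, sides along its x and y; post 16 mm (x) by 26 mm (y) up to 52 mm height; U-shaped fork 16 mm thick (x), 56 mm wide (y), from 52 to 88 mm height, open between its prongs (34 mm) above 64 mm. Grip it across the 16 mm thickness.
- round_stand_center (a point): Centre (39 mm up) of another pewter stand with a round foot 62 mm across and a round dished top, 78 mm tall; leave it alone. It and the square-footed stand may stand in either's place.
- tube_center (a point): Centre of an upright aluminium tube, 44 mm across and 105 mm tall; leave it alone.
- dome_center (a point): Centre of a turquoise resin dome, 60 mm across and 30 mm high; leave it alone.
Mind the look-alikes: they are no part of the job. What is shaped like the part that bears stand_center but red or turquoise is not meant.

How it is judged (in metres and radians):
On the way, in this order (a step that is already met when the one before it is completed fails the run):
1. the tare knob is turned to zero (within 0.13 rad) while the stop is unloaded (value of joint tare between -0.13 and 0.13 rad and value of joint stop below 0.003 m), for 0.3 s.
2. the stand's foot is pressed on the stop within 6 to 14 N, with the knob on zero (value of joint tare between -0.13 and 0.13 rad and value of joint stop between 0.01 and 0.0234 m and contact force between stand and stop between 5.5 and 14.5 N and y of stand_center in the frame of gauge between -0.012 and 0.012 m and z of stand_center in the frame of gauge between 0.051 and 0.061 m and angle between stand_center's own z axis and vertical below 0.1 rad and (angle between the x axis of stand_center and the x axis of gauge, either way round below 0.1 rad or angle between the y axis of stand_center and the x axis of gauge, either way round below 0.1 rad)), for 0.3 s.
At the end, for the whole second after the job is handed in: Fingers hold the square-footed stand steadily on the stop: travel 10 to 23.4 mm (6 to 14 N), nothing else touching the stop; stand upright and square within 0.1 rad, on the bed within 5 mm, within 12 mm of the stop's middle; knob within 0.13 rad of zero (all of step 2 and velocity of joint stop between -0.01 and 0.01 m/s and linear speed of stand below 0.01 m/s and contact force between stand and the fingers above 2 N and contact force between each of the arm, the fingers and stop below 0.5 N); the arm keeps its last pose, push and grip.
It fails at once if the stop is driven to the end of its travel (over 32 mm) (value of joint stop above 0.032 m).
It fails at once if the other stand, the tube or the dome is moved by more than 25 mm (distance of any of round_stand_center, tube_center, dome_center from where it was at the start of the episode above 0.025 m).
It also fails if it takes over 51 s, if anything falls off the work surface, if the arm or the gripper's body presses on something with over 40 N, if the wrist force passes 120 N, or if a joint passes its speed limit or range.

## Robot

A 6-joint arm with a two-finger parallel gripper is mounted at the origin on the work surface. World frame = base frame: x ahead of the robot, y to its left, z up, the work surface at z = 0. Lengths are in mm, angles in rad, forces in N, time in s.
With the tool pointing down it reaches from about 275 to 850 mm from the base axis. Payload 19 kg.
Tool frame: the origin (TCP) lies at the very end of the fingers, on their centre line; the grasp point (between the pads) lies 19 mm behind it (ctrl.tcp_to_grasp is the distance from the TCP to the grasp point, in mm); z points along the fingers, y is the direction in which the jaws open and shut (so a half turn about z gives the same grasp; the last joint's range is limited). The gripper opens to 85 mm and grips with 20 to 120 N. Pads are 22 mm wide; open, the fingers measure 114 mm over their backs; the gripper's body (76 mm by 85 mm) begins 54 mm behind the grasp point. The pads swing forward as they close: fully open they stand 13 mm farther back than shut.
Start: joints at [-1.301, 0.15, 1.437, -0, 1.554, -0.134], TCP at [225.897, -528.73, 191.767] pointing down, gripper open.
Joint ranges: [-2.8, 2.8], [-0.68, 2.1], [0.12, 2.68], [-1.39, 4.53], [0.16, 2.79], [-2.81, 2.81]. Speed limits (rad/s): [1.89, 1.89, 2.22, 3.01, 3.01, 3.01].

## Interface

Orientations are given as a unit quaternion [x, y, z, w].
In Python, from plant import ctrl gives the robot as it stands. The module is installed in compiled form; this text tells all that it offers.
- The arm moves only by the tool carry_out, never from a script. Its argument "plan" is text: rows parted by semicolons, each of 6 numbers parted by spaces: the shift along the tool's x, y, z in cm, then the turn, a rotation vector about the tool's x, y, z in degrees. In form: x y z rx ry rz; .... A call has 1 to 12 rows; each row shifts and turns the commanded pose from where the row before left it, along the tool's axes as they then stand; what a row does not reach is not made up. A row lasts 1/8 s, in which the tool goes at most 62.5 mm and 10.7 degrees, less where a joint would pass 70% of its speed; a pose out of reach is approached as far as the arm can. A call is refused whole if a number of a shift passes 6.25 or a number of a turn 10.7, either way. A call with a gripper value outside its range is refused whole. "jaw" is the finger opening in cm, from 0 to 8.54, set as the call begins (left out, the last holds). The fingers move at their own pace and stop on an object; the grip force is fixed at half the most. Time passes only in rows, so rows that do not move let the fingers close. It gives the time, the measured TCP pose, the force and the opening at its end, in the units of the state.
- ctrl.state(): the state, without advancing time (a new reading comes with each control period).
- ctrl.get_image(name): name is "scene" or "top" or "wrist"; returns a dict with "frame" (400x640x3 uint8, blue, green, red), "depth" (400x640 float32, mm along the optical axis (not along the pixel's ray), 0 where there is no reading), "fx", "fy", "cx", "cy" (pixels), "dist_coeffs" ([k1, k2, p1, p2, k3] as OpenCV has them; the pictures are not rectified), "R" (3x3) and "t" (3): a world point X has camera coordinates R X + t; the wrist camera has in their place "T_tool_cam" (4x4, takes a point from camera to tool coordinates, whose origin is the TCP and whose axes are the flange's). Camera axes: x right, y down, z forward; pixel columns grow to the right and rows downward; lengths in mm; the calibration is good to about 2 mm. A picture is of the moment at which its call begins: read the wrist's pose just before it.
- ctrl.close_job(): hands the job in, once; it reports no verdict.
The state is a dict: "time_s": time; "qpos": joint angles; "qvel": joint speeds; "tau": joint torques, N m; "position": TCP position; "eef_rot": TCP orientation; "ft_force": force on the tool from outside, world axes, zero at the start; "ft_torque": the same for the moment, N m; "width": finger opening in mm.
Only numpy, scipy, OpenCV 4.12 (cv2) and the standard library are available. Lean on these libraries where they do the work, as an engineer would, in place of code of your own. Each camera call takes 0.05 s, during which the arm holds its last target. There are 200 camera calls.

## Working session

There is one attempt and no reset: what is moved stays moved. The work goes in short steps, Python scripts to look and compute and a tool call to move; the robot and the scene stay as the last step left them, time stands still between calls to the robot, and variables do not carry over. Pictures are saved under pics/ and viewed, about 8 in all and at most 12, crops included, and the job is handed in when it is done.

Besides the shell and the picture viewer there is one more tool, called after "Request:" as name(argument=value, ...), one argument or row to a line, values as JSON. carry_out: Moves the arm, as the interface text tells. Its arguments: {"type":"object","properties":{"plan":{"type":"string"},"jaw":{"type":"number"}},"required":["plan"]}

```bash
mkdir -p pics; cat > h.py <<'E'
import numpy as np, cv2
from plant import ctrl
from scipy.spatial.transform import Rotation as Ro
def get(n):
    s=ctrl.state(); im=ctrl.get_image(n)
    im['K']=np.array([[im['fx'],0,im['cx']],[0,im['fy'],im['cy']],[0,0,1.]]); im['d']=np.array(im['dist_coeffs'],float)
    if n=='wrist':
        T=np.eye(4);T[:3,:3]=Ro.from_quat(s['eef_rot']).as_matrix();T[:3,3]=s['position']
        W=T@np.array(im['T_tool_cam']); im['Rw'],im['c']=W[:3,:3],W[:3,3]
    else:
        R=np.array(im['R']); im['Rw']=R.T; im['c']=-R.T@np.array(im['t'])
    return im
def ray(im,uv):
    p=cv2.undistortPoints(np.array(uv,float).reshape(-1,1,2),im['K'],im['d']).reshape(-1,2)
    return np.c_[p,np.ones(len(p))]@im['Rw'].T
def onz(im,uv,z):
    r=ray(im,uv); return im['c']+r*((z-im['c'][2])/r[:,2])[:,None]
def bydepth(im,uv):
    uv=np.array(uv,int).reshape(-1,2); return im['c']+ray(im,uv)*im['depth'][uv[:,1],uv[:,0]][:,None]
def proj(im,X):
    R=im['Rw'].T; return cv2.projectPoints(np.array(X,float).reshape(-1,1,3),cv2.Rodrigues(R)[0],-R@im['c'],im['K'],im['d'])[0].reshape(-1,2)
E
python3 - <<'E'
from h import *
for n in('scene','top'):
    im=get(n); cv2.imwrite(f'pics/{n}0.png',im['frame']); print(n,im['c'],im['Rw'][:,2])
print(ctrl.state())
E
```

```text
scene [1676.08327477  321.06766542  991.63647804] [-0.76222202 -0.22644571 -0.60641564]
top [ 467.19378773  -47.08742894 1128.87141863] [ 0.08041826  0.00884034 -0.996722  ]
{'time_s': 0.1, 'qpos': array([-1.30102939e+00,  1.50872087e-01,  1.43793519e+00,  4.77306346e-05,
        1.55379700e+00, -1.33984584e-01]), 'qvel': array([ 0.00140596,  0.00040511, -0.00105675, -0.00082356,  0.00063491,
       -0.00056633]), 'tau': array([ 5.49947013e-03, -7.14381194e+01, -5.71798325e+01, -1.08356760e-04,
        7.11104556e-03, -2.63381133e-05]), 'position': array([ 225.83847742, -528.51673919,  191.28807398]), 'eef_rot': array([ 9.79692156e-01,  2.00506915e-01, -1.05071904e-05, -5.06266730e-04]), 'ft_force': array([-0.07025517, -0.62153046, -0.52818562]), 'ft_torque': array([ 0.02069654, -0.00382906,  0.01757422]), 'width': 85.6465949000435}
```

View pics/top0.png

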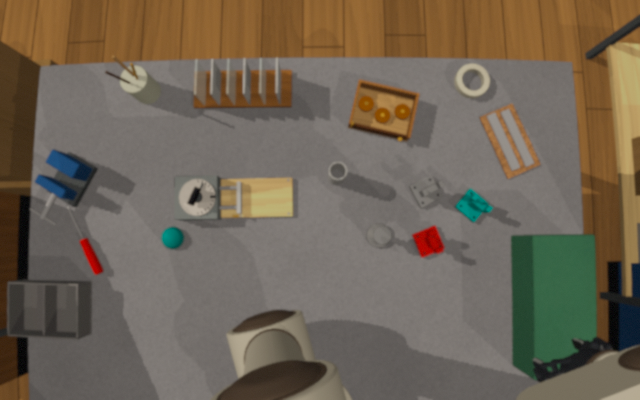

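View pics/scene0.png

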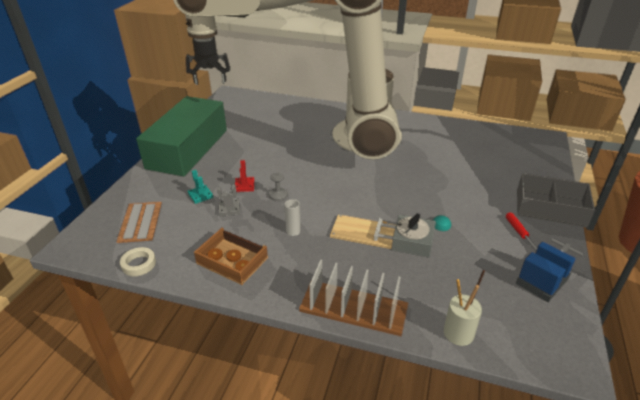

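Top view: the square-footed pewter stand is at about (425,192). Things it could be taken for: the round pewter stand (380,235), the red one (428,241) and the turquoise one (473,205). The tube is at (338,171) and the dome at (172,237). The gauge bed spans (220–294, 178–217) and the dial is at about (197,197).

```bash
python3 - <<'E'
from h import *
im=get('top'); f=im['frame']; hsv=cv2.cvtColor(f,cv2.COLOR_BGR2HSV)
m=cv2.inRange(hsv,(12,50,120),(35,255,255)); m[:, :215]=0;m[:,300:]=0;m[:170]=0;m[225:]=0
pts=np.argwhere(m)[:,::-1].astype(np.float32)
P=onz(im,pts,12)
r=cv2.minAreaRect(P[:,:2].astype(np.float32)); print('bed',r, cv2.boxPoints(r))
print('pts dial centre',onz(im,[[197,197]],50), 'stand px top z88/z16',onz(im,[[425,192]],50), 'tube',onz(im,[[338,171]],105),'dome',onz(im,[[172,237]],20),'round',onz(im,[[380,235]],60),'red',onz(im,[[428,241]],50))
print('depth stand',bydepth(im,[[425,192],[418,183],[425,203],[433,186],[197,180],[338,171]]))
def crop(x0,y0,w,h,k): return cv2.resize(f[y0:y0+h,x0:x0+w],None,fx=k,fy=k,interpolation=cv2.INTER_CUBIC)
a=crop(165,165,135,65,5); b=crop(360,165,135,100,5)[:,:]
cv2.imwrite('pics/c1.png',cv2.resize(np.vstack([a,b]),None,fx=.7,fy=.7))
E
```

```text
bed ((572.686279296875, 116.75662231445312), (186.78213500976562, 103.10356903076172), 89.92057800292969) [[521.00507   23.437103]
 [624.1086    23.29419 ]
 [624.3675   210.07614 ]
 [521.264    210.21906 ]]
pts dial centre [[569.41399274 261.34104357  50.        ]] stand px top z88/z16 [[ 580.27785611 -306.36184794   50.        ]] tube [[624.68330721 -88.22875453 105.        ]] dome [[469.6821574  333.38752949  20.        ]] round [[ 474.27524565 -191.37880767   60.        ]] red [[ 458.96458872 -311.392584     50.        ]]
depth stand [[ 576.33003409 -297.31044684   87.66394687]
 [ 607.38268176 -297.49966021   13.51125036]
 [ 555.66021384 -314.13355459   15.01058837]
 [ 593.42943583 -322.86713203   65.38302868]
 [ 611.6967226   261.253531     53.61953037]
 [ 641.36075921  -92.58544115   -3.42350968]]
```

View pics/c1.png

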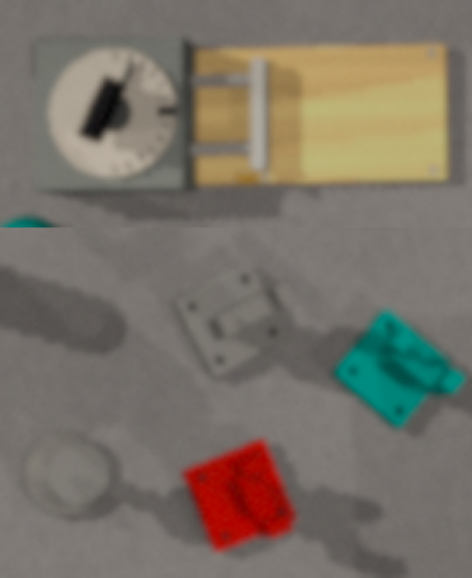

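Crop: the square pewter stand is confirmed (square foot with four holes, fork on top). The gauge presses along world +y with its origin at about (573,154), and the knob pointer reads about +57° counter-clockwise. I'm going above the knob.

Request:
carry_out(
  plan="4.2 -3.92 0 0 0 0;4.2 -3.92 0 0 0 0;4.2 -3.92 0 0 0 0;4.2 -3.92 0 0 0 0;4.2 -3.92 0 0 0 0;4.2 -3.92 0 0 0 0;4.2 -3.92 0 0 0 0;4.2 -3.92 0 0 0 0;4.2 -3.92 0 0 0 0;4.2 -3.92 0 0 0 0;4.2 -3.92 0 0 0 0;4.2 -3.92 0 0 0 0",
)

```text
time_s: 1.65
position: [504.9, 103.9, 191.8]
eef_rot: [0.98, 0.201, 0.0, 0.0]
ft_force: [1.9, -0.6, -0.1]
width: 85.4
```

Request:
carry_out(
  plan="4.2 -3.92 0 0 0 0;4.2 -3.92 0 0 0 0;4.2 -3.92 0 0 0 0;0 0 0 0 0 -10.4;0 0 0 0 0 -10.4;0 0 0 0 0 -10.4;0 0 0 0 0 -10.4;0 0 0 0 0 -10.4;0 0 0 0 0 -10.4",
)

```text
time_s: 2.78
position: [574.1, 259.5, 191.5]
eef_rot: [0.732, 0.681, -0.0, -0.0]
ft_force: [0.2, -0.3, -0.2]
width: 85.7
```

Request:
carry_out(
  plan="0 0 0 0 0 -10.4;0 0 0 0 0 -10.4;0 0 0 0 0 -10.4;0 0 0 0 0 -10.4;0 0 0 0 0 -10.4;0 0 0 0 0 -10.4",
)

```text
time_s: 3.52
position: [574.1, 259.5, 191.5]
eef_rot: [0.273, 0.962, -0.0, -0.0]
ft_force: [-0.5, -0.2, -0.4]
width: 85.3
```

```bash
python3 - <<'E'
from h import *
im=get('wrist'); cv2.imwrite('pics/w1.png',im['frame']); s=ctrl.state()
print(s['time_s'],s['position'],Ro.from_quat(s['eef_rot']).as_matrix().round(3),im['c'],im['Rw'][:,2],s['qpos'])
E
```

```text
3.575 [574.11041705 259.48403028 191.55989008] [[-0.856  0.517 -0.   ]
 [ 0.517  0.856 -0.   ]
 [ 0.    -0.    -1.   ]] [517.17899081 293.87742735 372.65471176] [ 0.22406352 -0.13818278 -0.96472849] [ 3.02239380e-01  2.66060305e-01  1.29938949e+00  9.16778114e-05
  1.57662906e+00 -7.25051503e-01]
```

View pics/w1.png

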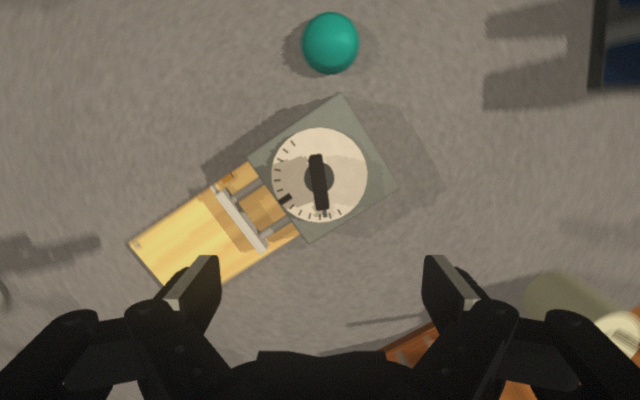

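The wrist view shows the dial at about (319,175), the bar from (316,155) to (322,211) and the zero mark near (285,200). Next I measure the bar and dial.

```bash
python3 - <<'E'
from h import *
im=get('wrist'); f=im['frame']; g=cv2.cvtColor(f,cv2.COLOR_BGR2GRAY)
m=((g<60)*255).astype(np.uint8); z=np.zeros_like(m); cv2.circle(z,(319,175),40,255,-1); m&=z
n,l,st,c=cv2.connectedComponentsWithStats(m); i=[k for k in range(1,n) if st[k,4]>100]; print(st[i],c[i])
for k in i:
    p=np.argwhere(l==k)[:,::-1].astype(float); P=onz(im,p,87)[:,:2]
    r=cv2.minAreaRect(P.astype(np.float32)); print('bar@87',r); u=np.linalg.svd(P-P.mean(0),full_matrices=False)[2][0]; print('yaw',np.degrees(np.arctan2(u[1],u[0])))
hs=cv2.cvtColor(f,cv2.COLOR_BGR2HSV); w=cv2.inRange(g,150,255); z[:]=0; cv2.circle(z,(319,175),55,255,-1); w&=z
w=cv2.morphologyEx(w,cv2.MORPH_OPEN,np.ones((3,3)))
cs=max(cv2.findContours(w,0,2)[0],key=cv2.contourArea); e=cv2.fitEllipse(cv2.convexHull(cs)); print(e,'dial c',onz(im,[e[0]],53))
P=onz(im,[(316,155),(322,211)],87);print(P); print('zero',onz(im,[(285,200)],53),'pointer end?',onz(im,[(324,216)],54))
z=cv2.resize(f[115:255,240:400],None,fx=4,fy=4,interpolation=cv2.INTER_CUBIC);cv2.imwrite('pics/w1c.png',z)
E
```

```text
[[309 155  19  55 719]] [[318.40472879 181.76634214]]
bar@87 ((566.4189453125, 260.8153381347656), (12.377320289611816, 47.8630256652832), 66.7895736694336)
yaw -24.220375854711143
((319.4674987792969, 174.26702880859375), (95.0737533569336, 95.69416046142578), 129.6878204345703) dial c [[565.78545577 262.01474448  53.        ]]
[[545.02911146 271.36165829  87.        ]
 [589.65870918 250.30950374  87.        ]]
zero [[570.10923833 220.1207178   53.        ]] pointer end? [[603.47828564 244.37579792  54.        ]]
```

View pics/w1c.png

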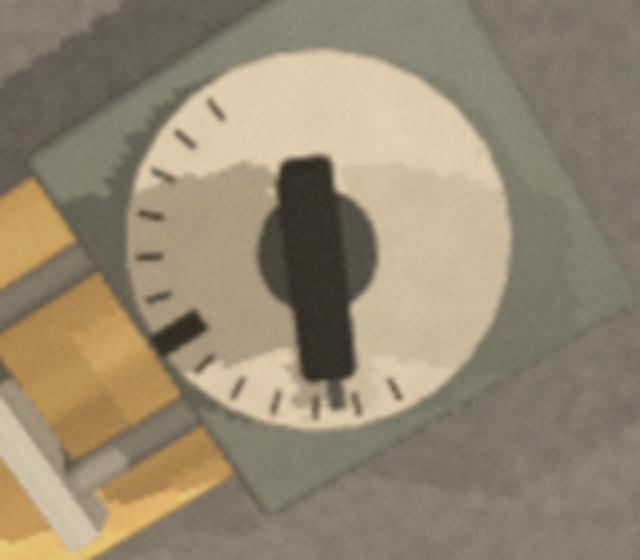

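```bash
python3 - <<'E'
from h import *
im=get('wrist')
c=lambda *p:[(240+(a+.5)/4-.5,115+(b+.5)/4-.5) for a,b in p]
def yaw(P): d=P[1]-P[0]; return np.degrees(np.arctan2(d[1],d[0]))
a=onz(im,c((30,160),(270,510)),50); print('box front edge',a,yaw(a))
b=onz(im,c((270,510),(625,305)),50); print('box side',b,yaw(b))
b=onz(im,c((205,318),(163,345)),52); print('zero',b,yaw(b))
b=onz(im,c((333,375),(338,408)),55); print('pointer',b,yaw(b))
b=onz(im,c((319,238),(184,332)),52); print('c-zero',b,yaw(b))
E
```

```text
box front edge [[513.73936966 213.48803102  50.        ]
 [618.94198478 214.13734374  50.        ]] 0.3536262433450365
box side [[618.94198478 214.13734374  50.        ]
 [619.69316613 316.61652466  50.        ]] 89.58002445151084
zero [[567.85030421 228.08716939  52.        ]
 [568.09303153 215.63897412  52.        ]] -88.88293134952187
pointer [[595.81227399 247.33755495  55.        ]
 [603.61252159 243.9373513   55.        ]] -23.552854492758136
c-zero [[565.80497441 262.04605985  52.        ]
 [568.07667896 221.81187707  52.        ]] -86.76839385425123
```

Request:
carry_out(
  plan="0.75 -0.2 2 0 0 -7;0 0 5 0 0 0;0 0 4 0 0 0;0 0 1.9 0 0 0;0 0 0 0 0 0",
)

```text
time_s: 4.3
position: [566.5, 261.7, 62.3]
eef_rot: [0.218, 0.976, -0.0, -0.001]
ft_force: [0.3, 0.2, 1.1]
width: 85.5
```

Request:
carry_out(
  plan="0 0 0 0 0 0;0 0 0 0 0 0;0 0 0 0 0 0;0 0 0 0 0 0;0 0 0 0 0 0;0 0 0 0 0 0;0 0 0 0 0 0",
  jaw=0.6,
)

```text
time_s: 5.18
position: [566.8, 261.8, 62.8]
eef_rot: [0.217, 0.976, 0.0, -0.0]
ft_force: [0.3, 0.4, -0.3]
width: 6.2
```

Width 6 mm is less than the 12 mm bar, so I look.

```bash
python3 - <<'E'
from h import *
im=get('wrist'); f=im['frame']; s=ctrl.state(); print(s['ft_force'],s['width'])
print(proj(im,[[566.4,261,87],[*s['position'][:2],62]]))
cv2.imwrite('pics/w2.png',f)
im=get('scene');u=proj(im,[[566,261,87]])[0].astype(int);print(u)
E
```

```text
[ 0.15536293 -0.00892973  0.35342991] 5.882991931213701
[[320.60634713 249.70474693]
 [322.20875336 232.37302529]]
[414 217]
```

View pics/w2.png

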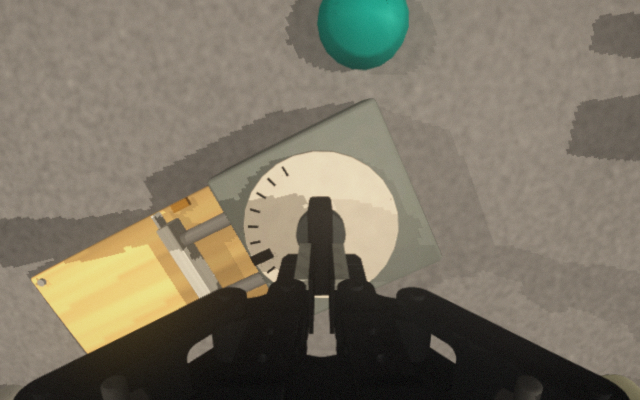

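The bar sits between the pads. I'm commanding full close to see whether it's really gripped, then turning.

Request:
carry_out(
  plan="0 0 0 0 0 0;0 0 0 0 0 0;0 0 0 0 0 0",
  jaw=0,
)

```text
time_s: 5.65
position: [566.8, 261.8, 62.8]
eef_rot: [0.217, 0.976, 0.0, -0.0]
ft_force: [-1.0, 0.5, -0.3]
width: -0.2
```

```bash
python3 - <<'E'
from h import *
im=get('wrist'); f=im['frame']; d=im['depth']; s=ctrl.state(); print(s['ft_force'],s['width'])
for v in range(195,340,10): print(v,[ (round(float(x),1) for x in []) or np.round(bydepth(im,[[u,v]])[0],0).astype(int).tolist() for u in (300,312,320,330,342)])
z=cv2.resize(f[180:340,240:400],None,fx=3.6,fy=3.6,interpolation=cv2.INTER_CUBIC);z=cv2.convertScaleAbs(z,alpha=2,beta=10)
im=get('scene');g=cv2.resize(im['frame'][150:270,350:470],None,fx=3.6,fy=3.6);z=z[:432,:]
cv2.imwrite('pics/w3.png',np.hstack([z,g])[:, :])
E
```

```text
[-0.52984492 -0.20467737  0.32624539] -0.2741956194876451
195 [<generator object <genexpr> at 0x7fdb0c17e880>, <generator object <genexpr> at 0x7fdaf3c4ab20>, <generator object <genexpr> at 0x7fdaf3c4ac00>, <generator object <genexpr> at 0x7fdaf3c4ace0>, <generator object <genexpr> at 0x7fdaf3c4adc0>]
205 [<generator object <genexpr> at 0x7fdb0c17e880>, <generator object <genexpr> at 0x7fdaf3c4ab20>, <generator object <genexpr> at 0x7fdaf3c4ac00>, <generator object <genexpr> at 0x7fdaf3c4ace0>, <generator object <genexpr> at 0x7fdaf3c4adc0>]
215 [<generator object <genexpr> at 0x7fdb0c17e880>, <generator object <genexpr> at 0x7fdaf3c4ab20>, <generator object <genexpr> at 0x7fdaf3c4ac00>, <generator object <genexpr> at 0x7fdaf3c4ace0>, <generator object <genexpr> at 0x7fdaf3c4adc0>]
225 [<generator object <genexpr> at 0x7fdb0c17e880>, <generator object <genexpr> at 0x7fdaf3c4ab20>, <generator object <genexpr> at 0x7fdaf3c4ac00>, <generator object <genexpr> at 0x7fdaf3c4ace0>, <generator object <genexpr> at 0x7fdaf3c4adc0>]
235 [<generator object <genexpr> at 0x7fdb0c17e880>, <generato
[... 1932 characters left out ...]
t 0x7fdb0c17e880>, <generator object <genexpr> at 0x7fdaf3c4ab20>, <generator object <genexpr> at 0x7fdaf3c4ac00>, <generator object <genexpr> at 0x7fdaf3c4ace0>, <generator object <genexpr> at 0x7fdaf3c4adc0>]
325 [<generator object <genexpr> at 0x7fdb0c17e880>, <generator object <genexpr> at 0x7fdaf3c4ab20>, <generator object <genexpr> at 0x7fdaf3c4ac00>, <generator object <genexpr> at 0x7fdaf3c4ace0>, <generator object <genexpr> at 0x7fdaf3c4adc0>]
335 [<generator object <genexpr> at 0x7fdb0c17e880>, <generator object <genexpr> at 0x7fdaf3c4ab20>, <generator object <genexpr> at 0x7fdaf3c4ac00>, <generator object <genexpr> at 0x7fdaf3c4ace0>, <generator object <genexpr> at 0x7fdaf3c4adc0>]
```

View pics/w3.png

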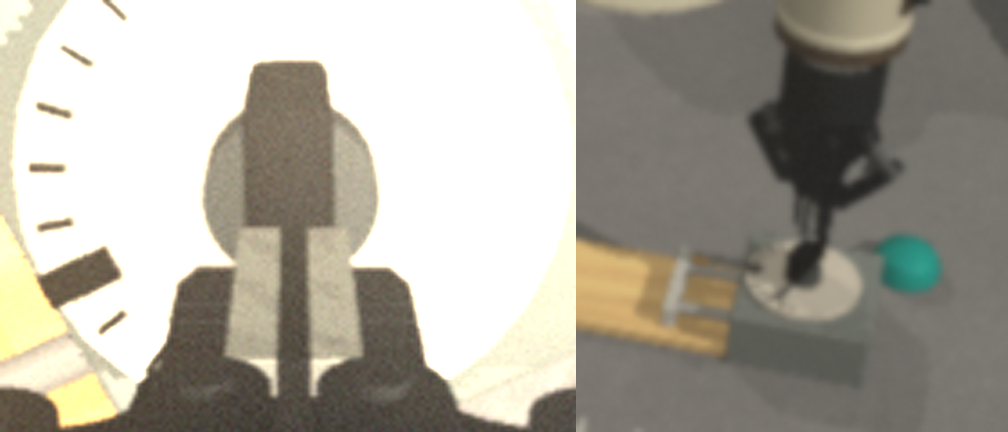

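```bash
python3 - <<'E'
from h import *
im=get('wrist')
for v in range(195,300,8):
    p=bydepth(im,[[u,v] for u in (296,306,314,320,326,334,344)]); print(v,p[:,2].astype(int),p[3,:2].astype(int))
s=ctrl.state(); print(proj(im,[s['position'],s['position']+[0,0,19],[*s['position'][:2],90]]))
E
```

```text
195 [55 55 54 55 53 55 53] [547 269]
203 [54 55 81 81 81 56 55] [545 270]
211 [53 54 91 91 91 58 55] [546 269]
219 [54 65 92 92 92 64 54] [550 268]
227 [54 65 92 92 92 65 65] [553 266]
235 [64 64 90 90 92 65 65] [557 264]
243 [ 55  64 106 105 105 105  54] [556 265]
251 [ 55 114 114 115 113 114  54] [555 265]
259 [114 121 121 123 122 122 114] [555 265]
267 [121 129 128 130 128 128 121] [555 265]
275 [128 135 135 134 135 136 128] [556 265]
283 [146 143 139 138 138 142 147] [557 264]
291 [147 148 148 138 139 148 148] [560 263]
299 [153 152 149 138 138 153 152] [563 262]
[[322.17692447 232.95294418]
 [322.31415497 245.78276231]
 [322.38208265 252.13735044]]
```

Request:
carry_out(
  plan="0 0 0 0 0 0;0 0 0 0 0 0;0 0 0.4 0 0 0;0 0 0 0 0 0",
  jaw=4,
)

```text
time_s: 6.3
position: [566.6, 261.7, 58.4]
eef_rot: [0.217, 0.976, -0.0, -0.0]
ft_force: [0.3, 0.2, 0.9]
width: 40.0
```

```bash
python3 - <<'E'
from h import *
im=get('wrist'); s=ctrl.state(); print(s['position'],s['width'],s['ft_force'])
v,u=np.mgrid[0:400:2,0:640:2]; uv=np.c_[u.ravel(),v.ravel()]; uv=uv[im['depth'][uv[:,1],uv[:,0]]>0]
P=bydepth(im,uv); Rt=Ro.from_quat(s['eef_rot']).as_matrix(); q=(P-s['position'])@Rt  # tool coords
m=(np.abs(q[:,1])<60)&(q[:,0]>-40)&(q[:,0]<40)
for lo in range(-60,60,6):
    k=m&(q[:,1]>=lo)&(q[:,1]<lo+6)
    h=np.histogram(q[k,2],bins=range(-110,21,10))[0]; print(lo,h)
cv2.imwrite('pics/w4.png',cv2.convertScaleAbs(im['frame'][150:,120:520],alpha=1.6,beta=10))
E
```

```text
[566.63020852 261.77415256  58.55267659] 40.02705880579177 [ 0.313183    0.07176075 -0.05744012]
-60 [74 19  0  0  0  0  0  0  0  0  0 82 48]
-54 [192 190  10   0   0   0   0   0   0   0   0 139  53]
-48 [313 396  29   0   0   0   0   0   0   0   0 158  45]
-42 [  0 344  66   0   0   0   0   0   0   0   0 201  27]
-36 [  0  62  47   2  36  30   5   0   0   0   0 206   6]
-30 [ 45  77  79  28  31  25  12   0   0   0   0 269   1]
-24 [ 78  37  29 167  86  64  47   0   0   0   0 344   0]
-18 [ 20   0   0   0   0   0   0   0   0   0  30 315   0]
-12 [  0   0   0   0   0   0   0  36   4   3  63 183   0]
-6 [  0   0   0   0   0   0   0 298  16  15   0 111   0]
0 [  0   0   0   0   0   0   0 228  13  12   0  97   0]
6 [  0   0   0   0   0   0   0   0   0   0 106 241   0]
12 [ 42   0   0   0   0   0   0   0   0   0   5 324   0]
18 [ 74  54  51 181  94  79  46   1   0   0   0 338   1]
24 [ 27  78  72  17  36  24   9   0   0   0   0 240   5]
30 [  0  99  58   1  22  18   4   0   0   0   0 203  11]
36 [ 23 424  63   0   0   0   0   0   0   0   0 216  18]
42 [361 307  27   0   0   0   0   0   0   0   0 147  58]
48 [164 144   8   0   0   0   0   0   0   0   0 156  61]
54 [ 48   0   0   0   0   0   0   0   0   0   0 141  43]
```

View pics/w4.png

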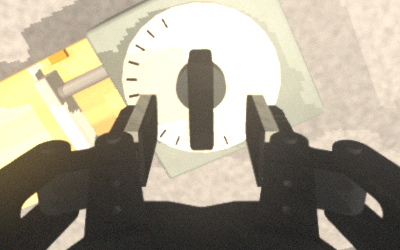

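```bash
python3 -c "
from plant import ctrl; print(ctrl.tcp_to_grasp)"
```

```text
18.700000000000003
```

Request:
carry_out(
  plan="0 -0.2 1 0 0 0;0 0 1 0 0 0;0 0 0.4 0 0 0;0 0 0 0 0 0",
)

```text
time_s: 6.85
position: [565.7, 260.0, 34.4]
eef_rot: [0.217, 0.976, -0.0, -0.0]
ft_force: [-0.1, -0.1, -0.8]
width: 40.0
```

```bash
python3 - <<'E'
from h import *
im=get('wrist'); s=ctrl.state(); print(s['position'],s['width'],s['ft_force'],s['time_s'])
v,u=np.mgrid[0:400,0:640]; uv=np.c_[u.ravel(),v.ravel()]
P=bydepth(im,uv); Rt=Ro.from_quat(s['eef_rot']).as_matrix(); q=(P-s['position'])@Rt
k=(abs(q[:,0])<14)&(abs(q[:,1])<32)&(abs(q[:,1])>16); print(np.histogram(P[k,2],bins=range(45,130,5)))
k=(abs(q[:,0])<24)&(abs(q[:,1])<15)&(P[:,2]>86)&(P[:,2]<97); print('bar y',q[k,1].min(),q[k,1].max(),P[k,2].mean(), 'x',q[k,0].min(),q[k,0].max())
E
```

```text
[565.93923384 260.00877901  34.77941595] 40.14238981146756 [ 0.47533288 -0.53514843  0.54600742] 6.9
(array([   0, 1097, 1075,    0,    0,   10,  187,  375,  407,  483,  517,
        565,  517, 1066,  389,  703]), array([ 45,  50,  55,  60,  65,  70,  75,  80,  85,  90,  95, 100, 105,
       110, 115, 120, 125]))
bar y -5.2164241742720545 7.277993759055477 91.7054485058796 x -22.65217475001513 23.212912241834847
```

The fingers really end about 40 mm short of the reported TCP (37 mm when shut), as depth shows and the lack of contact confirms. I'll go lower accordingly and close.

Request:
carry_out(
  plan="0 0 0.5 0 0 0;0 0 0 0 0 0",
)

```text
time_s: 7.15
position: [565.8, 260.0, 29.5]
eef_rot: [0.217, 0.976, -0.0, -0.0]
ft_force: [-0.8, 0.2, -0.8]
width: 39.8
```

Request:
carry_out(
  plan="0 0 0 0 0 0;0 0 0 0 0 0;0 0 0 0 0 0;0 0 0 0 0 0;0 0 0 0 0 0",
  jaw=0,
)

```text
time_s: 7.78
position: [566.7, 261.1, 30.3]
eef_rot: [0.217, 0.976, 0.001, 0.001]
ft_force: [4.2, 8.5, -1.1]
width: 10.7
```

Request:
carry_out(
  plan="0 0 0 0 0 9.4;0 0 0 0 0 9.4;0 0 0 0 0 9.4;0 0 0 0 0 9.4;0 0 0 0 0 9.4;0 0 0 0 0 9.4;0 0 0 0 0 9.4;0 0 0 0 0 0;0 0 0 0 0 0",
)

```text
time_s: 8.9
position: [566.8, 261.5, 30.4]
eef_rot: [0.712, 0.702, 0.002, -0.0]
ft_force: [6.1, 12.0, -2.9]
width: 11.1
```

Request:
carry_out(
  plan="0 0 0 0 0 0;0 0 0 0 0 0;0 0 0 0 0 0;0 0 0 0 0 0;0 0 -5 0 0 0;0 0 -5 0 0 0;0 0 -5 0 0 0;0 0 0 0 0 0",
  jaw=5,
)

```text
time_s: 9.9
position: [567.4, 260.5, 184.2]
eef_rot: [0.712, 0.702, 0.003, 0.001]
ft_force: [0.3, 0.4, -2.0]
width: 49.8
```

```bash
python3 - <<'E'
from h import *
im=get('wrist'); f=im['frame']; s=ctrl.state(); print(s['time_s'],s['position'],Ro.from_quat(s['eef_rot']).as_matrix().round(3)[:,:2])
v,u=np.mgrid[0:400,0:640]; uv=np.c_[u.ravel(),v.ravel()]; P=bydepth(im,uv)
k=(P[:,2]>86)&(P[:,2]<97)&(np.hypot(P[:,0]-566,P[:,1]-261)<30)
r=cv2.minAreaRect(P[k,:2].astype(np.float32)); print('bar',r,k.sum())
k=(P[:,2]>47)&(P[:,2]<60)&(np.hypot(P[:,0]-566,P[:,1]-261)<90); r=cv2.minAreaRect(P[k,:2].astype(np.float32)); print('box',r)
cv2.imwrite('pics/w5.png',f)
E
```

```text
9.95 [566.55945673 260.16313429 181.52090741] [[ 0.015  1.   ]
 [ 1.    -0.015]
 [ 0.001  0.003]]
bar ((566.917724609375, 261.2439880371094), (45.721839904785156, 11.571113586425781), 89.29002380371094) 766
box ((567.0760498046875, 265.8928527832031), (109.4007339477539, 108.98641204833984), 1.1708486080169678)
```

View pics/w5.png

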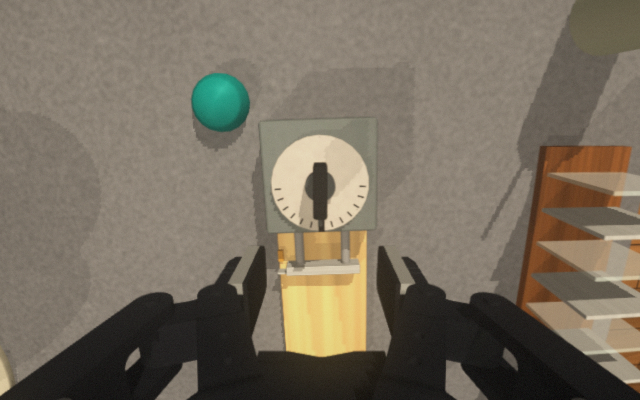

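The pointer at (320,225) covers the zero mark, and the bar is within 1° of the gauge axis. So the knob is zeroed and the stop is untouched. Now to the stand.

Request:
carry_out(
  plan="-5.6 0.1 0 0 0 0;-5.6 0.1 0 0 0 0;-5.6 0.1 0 0 0 0;-5.6 0.1 0 0 0 0;-5.6 0.1 0 0 0 0;-5.6 0.1 0 0 0 0;-5.6 0.1 0 0 0 0;-5.6 0.1 0 0 0 0;-5.6 0.1 0 0 0 0;-5.6 0.1 0 0 0 0;0 0 0 0 0 -10;0 0 0 0 0 -10",
  jaw=8.5,
)

```text
time_s: 11.45
position: [566.8, -300.7, 177.8]
eef_rot: [0.578, 0.816, 0.0, -0.001]
ft_force: [1.0, 0.6, 1.0]
width: 85.1
```

Request:
carry_out(
  plan="0 0 0 0 0 -3;0 0 0 0 0 0;0 0 0 0 0 0",
)

```text
time_s: 11.82
position: [567.3, -299.9, 179.1]
eef_rot: [0.559, 0.829, 0.0, -0.001]
ft_force: [0.6, -0.3, -0.2]
width: 85.4
```

```bash
cat >> h.py <<'E'
def cloud(im):
    v,u=np.mgrid[0:400,0:640]; uv=np.c_[u.ravel(),v.ravel()]; uv=uv[im['depth'][uv[:,1],uv[:,0]]>0]; return bydepth(im,uv)
def ya(P):
    c=P.mean(0); u=np.linalg.svd(P-c,full_matrices=False)[2][0]; return np.degrees(np.arctan2(u[1],u[0]))
E
python3 - <<'E'
from h import *
im=get('wrist'); f=im['frame']; s=ctrl.state(); R=Ro.from_quat(s['eef_rot']).as_matrix(); print(s['time_s'],s['position'],R.round(3)[:,:2].tolist(),s['qpos'])
P=cloud(im); n=np.hypot(P[:,0]-575,P[:,1]+304)<60
for lo,hi in((79,95),(56,95),(10,23)):
    k=n&(P[:,2]>lo)&(P[:,2]<hi); r=cv2.minAreaRect(P[k,:2].astype(np.float32)); print(lo,hi,k.sum(),r,ya(P[k,:2]), P[k,2].mean())
cv2.imwrite('pics/w6.png',f)
E
```

```text
11.875 [ 567.3691947  -299.98522461  179.27759255] [[-0.376, 0.927], [0.927, 0.376], [0.001, -0.0]] [-6.06347020e-01  2.94779004e-01  1.28766538e+00  4.96383533e-05
  1.55990815e+00 -9.91550541e-01]
79 95 548 ((584.0801391601562, -316.9102478027344), (15.968865394592285, 56.158912658691406), 26.99517822265625) -63.12411695881552 86.2348670723171
56 95 1259 ((584.0997314453125, -316.90032958984375), (16.011499404907227, 56.1590576171875), 26.993328094482422) -63.14420024168482 74.22296759471764
10 23 2738 ((584.3220825195312, -316.901611328125), (64.0719223022461, 64.261962890625), 26.90850067138672) -152.77038635438524 14.91304996687175
```

View pics/w6.png

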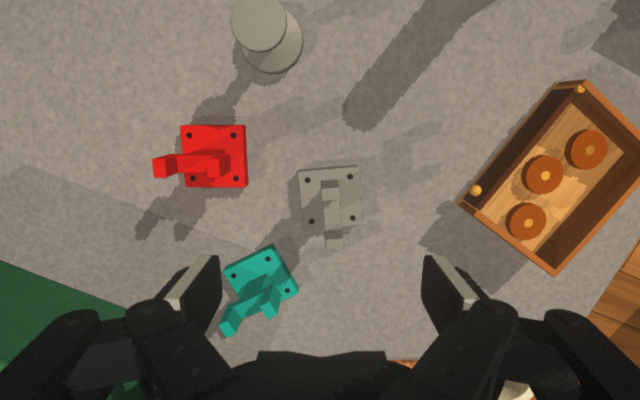

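The wrist view shows the pewter square-footed stand at about (330,200), with red at (213,160), turquoise at (262,290) and the round one at (265,35). Depth puts the stand's centre at (584,−317) and the jaw yaw it needs at 26.9°.

Request:
carry_out(
  plan="-2.19 0.91 0 0 0 -4.8;0 0 5 0 0 0;0 0 5 0 0 0;0 0 3 0 0 0;0 0 1.5 0 0 0;0 0 1.4 0 0 0;0 0 0.3 0 0 0;0 0 0 0 0 0",
  jaw=5,
)

```text
time_s: 12.88
position: [584.5, -317.2, 18.6]
eef_rot: [0.523, 0.852, 0.0, 0.0]
ft_force: [0.2, 0.6, 0.4]
width: 49.6
```

```bash
python3 - <<'E'
from h import *
im=get('wrist'); s=ctrl.state(); R=Ro.from_quat(s['eef_rot']).as_matrix(); print(s['time_s'],s['position'],s['ft_force'])
P=cloud(im); q=(P-s['position'])@R
for lo in range(-30,31,4):
    k=(q[:,1]>=lo)&(q[:,1]<lo+4)&(abs(q[:,0])<35); print(lo,np.histogram(P[k,2],bins=range(0,115,6))[0])
k=(abs(q[:,1])<14)&(abs(q[:,0])<35)&(P[:,2]>80)&(P[:,2]<95); print(cv2.minAreaRect(q[k,:2].astype(np.float32)))
E
```

```text
12.925 [ 584.54327307 -317.18684215   18.69212902] [ 0.28111014 -0.23294259  0.12514574]
-30 [ 18  15 720   0   0   0   0   0   0   0  11  55  62  70  83  98 296  82
 149]
-26 [ 13  12 730   0   0   0   0   0   0   5 104 132 153 167 193 226 100   0
  37]
-22 [ 14  14 730   0   0   0   0   0   0   0   0   0   0   0   0   0   0   0
   0]
-18 [ 14  12 734   0   0   0   0   0   0   0   0   0   0   0   0   0   0   0
   0]
-14 [ 17  15 429   0   0   0   0   0   0   0   0   0   0   0   0   0   0   0
   0]
-10 [ 15  14 175   0   0   0   0   0   4  19 314  66  75  88 383   0   0   0
   0]
-6 [ 16  13 176   0   0   0   0   0   8  33 494 114 121 142 619   0   0   0
   0]
-2 [ 18  14 175   0   0   0   0   0   5  35 505 119 126 147 610   0   0   0
   0]
2 [ 14  13 177   0   0   0   0   0   7  31 507 108 119 149 607   0   0   0
   0]
6 [ 14  13 193   0   0   0   0   0   4   8 181  36  39  38 178   0   0   0
   0]
10 [ 14  13 558   0   0   0   0   0   0   0   0   0   0   0   0   0   0   0
   0]
14 [ 16  13 726   0   0   0   0   0   0   0   0   0   0   0   0   0   0   0
   0]
18 [ 15  15 729   0   0   0   0   0   0   0   0   0   0   0   0   0   0   0
   0]
22 [ 14  10 727   0   0   0   0   0   0   1 106 156 173 192 219 249 274  10
  87]
26 [ 15  15 731   0   0   0   0   0   0   0  12  56  57  75  81  94 164 120
 148]
30 [  5   2 210   0   0   0   0   0   0   0   2  20  27  30  33  22  29 145
 159]
((0.44862937927246094, -0.7774953842163086), (56.56391143798828, 15.905733108520508), 0.3509159982204437)
```

Request:
carry_out(
  plan="0 -0.08 0.2 0 0 0;0 0 0 0 0 0",
)

```text
time_s: 13.18
position: [583.4, -317.4, 16.0]
eef_rot: [0.523, 0.852, 0.0, 0.0]
ft_force: [0.2, -1.0, 0.7]
width: 49.6
```

Request:
carry_out(
  plan="0 0 0 0 0 0;0 0 0 0 0 0;0 0 0 0 0 0;0 0 0 0 0 0;0 0 0 0 0 0;0 0 0 0 0 0",
  jaw=0,
)

```text
time_s: 13.92
position: [583.7, -317.3, 16.0]
eef_rot: [0.523, 0.852, 0.0, 0.0]
ft_force: [5.0, 3.1, 4.9]
width: 13.8
```

Request:
carry_out(
  plan="0 0 -1 0 0 0;0 0 -3 0 0 0;0 0 -5 0 0 0;0 0 -5 0 0 0;0 0 0 0 0 0;0 0 0 0 0 0",
)

```text
time_s: 14.68
position: [582.7, -317.2, 154.5]
eef_rot: [0.523, 0.852, -0.0, -0.001]
ft_force: [-0.1, 0.2, -6.2]
width: 13.6
```

```bash
cat > chk.py <<'E'
from h import *
im=get('wrist'); s=ctrl.state(); R=Ro.from_quat(s['eef_rot']).as_matrix(); print(s['time_s'],s['position'],s['ft_force'],s['ft_torque'],s['width'],R.round(3)[:,:2].tolist(),s['qpos'])
P=cloud(im); q=(P-s['position'])@R
for lo,hi in((-76,-62),(-7,8)):
    k=(abs(q[:,1])<45)&(abs(q[:,0])<45)&(q[:,2]>lo)&(q[:,2]<hi)
    if lo<-60:k&=abs(q[:,1])<9.5
    Q=q[k]
    if len(Q)<50: print(lo,len(Q)); continue
    A=np.c_[Q[:,:2],np.ones(len(Q))]; print(lo,len(Q),cv2.minAreaRect(Q[:,:2].astype(np.float32)),'z plane',np.linalg.lstsq(A,Q[:,2],rcond=None)[0])
E
python3 chk.py; python3 - <<'E'
from h import *
im=get('wrist'); cv2.imwrite('pics/w7.png',im['frame'])
E
```

```text
14.725 [ 582.61613561 -316.96820027  153.87806681] [-0.61028055  0.45060995 -6.39933008] [0.01567698 0.02020145 0.01556593] 14.204889946945388 [[-0.453, 0.892], [0.892, 0.453], [0.003, -0.002]] [-6.14207281e-01  3.50802248e-01  1.26565221e+00 -1.88256551e-04
  1.52827654e+00 -1.08414312e+00]
-76 3538 ((1.2980289459228516, 0.0480499267578125), (18.974042892456055, 53.63124084472656), 89.70580291748047) z plane [-1.13853344e-02  4.83798754e-03 -7.02314101e+01]
-7 6636 ((2.904439926147461, 0.23299407958984375), (58.465267181396484, 64.23603057861328), 0.3429794907569885) z plane [ 0.01599756 -0.01251887  0.24209723]
```

View pics/w7.png

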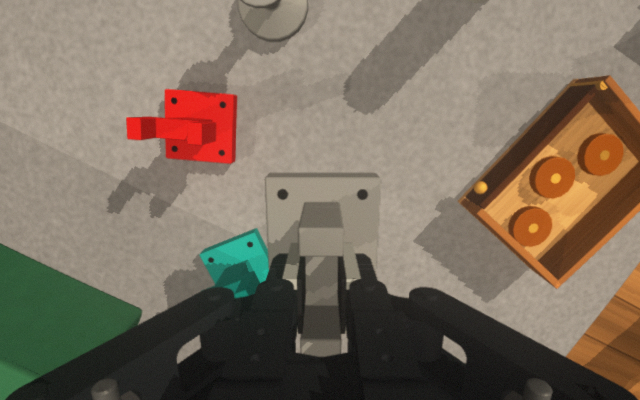

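The stand is held level and square in the jaws: weight −6 N, centre within about 1 mm of the tool axis, underside 16 mm below the TCP. I'll rotate it and carry it over the bed.

Request:
carry_out(
  plan="0 0 -0.5 0 0 -10.5;0 0 -0.5 0 0 -10.5;0 0 -0.5 0 0 -10.5;0 0 -0.5 0 0 -10.5;0 0 0 0 0 -10.5;0 0 0 0 0 -10.5;0 0 0 0 0 0",
)

```text
time_s: 15.65
position: [583.0, -317.1, 174.4]
eef_rot: [0.001, 1.0, 0.001, -0.001]
ft_force: [0.3, -0.2, -6.0]
width: 14.2
```

Request:
carry_out(
  plan="0.2 3 0 0 0 0;0.2 5 0 0 0 0;0.2 5 0 0 0 0;0.2 5 0 0 0 0;0.2 5 0 0 0 0;0.2 5 0 0 0 0;0.2 5 0 0 0 0;0.1 4 0 0 0 0;0 3 0 0 0 0;0 1 0 0 0 0;0 0 0 0 0 0;0 0 0 0 0 0",
)

```text
time_s: 17.15
position: [568.9, 91.8, 175.6]
eef_rot: [0.002, 1.0, -0.0, -0.0]
ft_force: [0.7, -0.8, -5.4]
width: 14.0
```

```bash
python3 chk.py; python3 - <<'E'
from h import *
im=get('wrist'); P=cloud(im)
k=(P[:,2]>26)&(P[:,2]<37)&(P[:,0]>520)&(P[:,0]<612)&(P[:,1]>140)&(P[:,1]<180)
print('stop',k.sum(),cv2.minAreaRect(P[k,:2].astype(np.float32)),np.percentile(P[k,1],[5,50,95]),np.percentile(P[k,0],[1,99]))
k=(P[:,2]>44)&(P[:,2]<60)&(P[:,0]>480)&(P[:,0]<650)&(P[:,1]>195)&(P[:,1]<330)
print('box',k.sum(),cv2.minAreaRect(P[k,:2].astype(np.float32)))
hist=np.histogram(P[:,2],bins=range(0,40,3));print(hist[0])
k=(P[:,2]>7)&(P[:,2]<18)&(P[:,0]>500)&(P[:,0]<640)&(P[:,1]>10)&(P[:,1]<150)
print('bed',k.sum(),cv2.minAreaRect(P[k,:2].astype(np.float32)))
k=(P[:,2]>82)&(P[:,2]<97)&(np.hypot(P[:,0]-566,P[:,1]-261)<30)
print('knob',k.sum(),cv2.minAreaRect(P[k,:2].astype(np.float32)))
cv2.imwrite('pics/w8.png',im['frame'])
E
```

```text
17.2 [568.97570328  91.70820878 175.66697501] [-0.3578906  -0.32059823 -5.18627704] [-0.01031217 -0.01178381  0.00957645] 13.970831990061454 [[-1.0, 0.003], [0.003, 1.0], [0.0, -0.0]] [ 2.62429240e-02  1.59273000e-01  1.45972579e+00 -1.47243767e-04
  1.52286095e+00 -1.54142723e+00]
-76 3710 ((2.0268821716308594, 0.09661865234375), (18.985239028930664, 54.206974029541016), 89.39962005615234) z plane [-5.32288678e-03  1.03486193e-03 -7.02150554e+01]
-7 6606 ((3.4009971618652344, 0.2575263977050781), (58.738704681396484, 64.40586853027344), 0.020056860521435738) z plane [ 0.01398296 -0.01055841  0.82729837]
stop 1024 ((563.9458618164062, 167.59616088867188), (87.6971206665039, 25.40557289123535), 1.0628691911697388) [155.25826984 160.72793194 175.80107942] [526.29765751 606.87661636]
box 11338 ((566.9927978515625, 265.35791015625), (110.73392486572266, 110.96160888671875), 1.2457138299942017)
[16889  1096   882  9265  2695  2492  1110  1197  1780  1284  1344   597
   979]
bed 5483 ((569.770751953125, 88.17398071289062), (100.53510284423828, 124.81597137451172), 0.9533643126487732)
knob 889 ((566.59033203125, 260.5080871582031), (11.725568771362305, 47.390380859375), 0.07665105164051056)
```

Request:
carry_out(
  plan="0 0 3 0 0 -1;0 0 4 0 0 0;0 0 4 0 0 0;0 0 2.2 0 0 0;0 0 0.9 0 0 0;0 0 0.2 0 0 0;0 0 0 0 0 0",
)

```text
time_s: 18.12
position: [569.4, 92.6, 33.8]
eef_rot: [-0.008, 1.0, 0.0, 0.001]
ft_force: [0.8, -0.3, -6.1]
width: 14.0
```

Request:
carry_out(
  plan="0 0 0.2 0 0 0;0 0 0.1 0 0 0;0 0 0.1 0 0 0;0 0 0 0 0 0;0 0 0 0 0 0",
)

```text
time_s: 18.75
position: [568.9, 92.7, 28.8]
eef_rot: [-0.008, 1.0, 0.0, -0.0]
ft_force: [-0.1, -0.3, -4.9]
width: 14.0
```

Request:
carry_out(
  plan="0 0 0.1 0 0 0;0 0 0 0 0 0;0 0 0 0 0 0",
)

```text
time_s: 19.12
position: [569.1, 92.8, 28.1]
eef_rot: [-0.008, 1.0, 0.0, 0.0]
ft_force: [-0.5, 2.6, 1.0]
width: 14.0
```

Request:
carry_out(
  plan="0 0 0.08 0 0 0;0 0 0 0 0 0;0 0 0 0 0 0",
)

```text
time_s: 19.5
position: [569.1, 93.1, 27.9]
eef_rot: [-0.008, 1.0, 0.0, 0.0]
ft_force: [-4.3, 3.9, 10.6]
width: 14.0
```

Request:
carry_out(
  plan="0 0.6 0 0 0 0;0 0.8 0 0 0 0;0 0.8 0 0 0 0;0 0.4 0 0 0 0;0 0 0 0 0 0;0 0 0 0 0 0",
)

```text
time_s: 20.25
position: [569.2, 118.5, 27.8]
eef_rot: [-0.008, 1.0, -0.0, 0.001]
ft_force: [0.5, 0.1, 5.4]
width: 14.2
```

Request:
carry_out(
  plan="0 0.4 0 0 0 0;0 0.4 0 0 0 0;0 0.4 0 0 0 0;0 0 0 0 0 0;0 0 0 0 0 0",
)

```text
time_s: 20.88
position: [569.1, 130.1, 27.8]
eef_rot: [-0.008, 1.0, -0.0, 0.001]
ft_force: [0.7, -3.2, 6.2]
width: 13.8
```

```bash
cat > fin.py <<'E'
from h import *
im=get('wrist'); s=ctrl.state(); print(s['time_s'],s['position'],s['ft_force'],s['ft_torque'])
P=cloud(im); a=lambda k:cv2.minAreaRect(P[k,:2].astype(np.float32)) if k.sum()>20 else None
k=(P[:,2]>28)&(P[:,2]<37)&(P[:,0]>522)&(P[:,0]<612)&(P[:,1]>s['position'][1]+26)&(P[:,1]<195)
for x in range(522,610,8):
    j=k&(P[:,0]>=x)&(P[:,0]<x+8)
    if j.sum()>5: print(x,j.sum(),np.percentile(P[j,1],[2,50,98]).round(1),P[j,2].mean().round(1))
k=(P[:,2]>21)&(P[:,2]<33)&(P[:,0]>525)&(P[:,0]<612)&(P[:,1]<s['position'][1]+36)&(P[:,1]>s['position'][1]-40)
for x in range(530,605,8):
    j=k&(P[:,0]>=x)&(P[:,0]<x+8)
    if j.sum()>5: print('foot',x,j.sum(),np.percentile(P[j,1],[1,99]).round(1),P[j,2].mean().round(1))
k=(P[:,2]>82)&(P[:,2]<98)&(abs(P[:,0]-566)<9)&(abs(P[:,1]-261)<30); print('knob',a(k))
cv2.imwrite('pics/fin.png',im['frame'])
E
python3 fin.py
```

```text
20.925 [569.06106578 130.08873611  27.77396293] [ 1.03032227 -3.97384689  5.69333445] [-0.87090263 -0.06335881  0.03861822]
522 81 [160.7 165.3 170.2] 30.6
530 276 [160.8 165.3 170.3] 31.0
538 281 [161.3 165.9 184.1] 30.8
546 260 [159.3 165.7 170.6] 30.8
554 258 [158.5 165.8 170.7] 30.9
562 237 [160.6 166.2 170.8] 30.9
570 240 [159.9 166.  171. ] 30.9
578 241 [159.8 166.1 171.2] 30.9
586 237 [161.6 166.5 186.9] 30.9
594 141 [162.4 168.3 171.5] 31.1
602 26 [168.7 170.6 172. ] 30.8
foot 530 708 [ 98.7 165.8] 26.6
foot 538 1791 [ 98.2 165.4] 27.3
foot 546 1528 [ 98.2 165.4] 27.3
foot 554 1127 [ 98.2 165.6] 27.4
foot 562 1010 [ 98.3 165.6] 27.5
foot 570 882 [ 98.5 165.7] 27.5
foot 578 481 [ 98.2 165.8] 27.9
foot 586 176 [ 98.5 166. ] 29.4
foot 594 38 [161.9 166. ] 30.8
knob ((566.1676635742188, 250.85067749023438), (29.580671310424805, 12.775311470031738), 89.6114730834961)
```

The stop's travel is now about 6 mm with a force of about 4 N, which agree. Pushing 11 mm further.

Request:
carry_out(
  plan="0 0.3 0 0 0 0;0 0.3 0 0 0 0;0 0.3 0 0 0 0;0 0.15 0 0 0 0;0 0 0 0 0 0;0 0 0 0 0 0;0 0 0 0 0 0;0 0 0 0 0 0",
)

```text
time_s: 21.92
position: [568.9, 139.5, 27.9]
eef_rot: [-0.008, 1.0, -0.001, 0.001]
ft_force: [-0.5, -13.7, 6.8]
width: 14.1
```

```bash
python3 fin.py; python3 chk.py | tail -2
```

```text
21.975 [568.93290186 139.49657729  27.89309399] [ -0.6096304  -12.87581145   7.24810044] [-2.41251178  0.11999737  0.01017469]
522 88 [169.9 174.7 179.6] 30.4
530 277 [170.  174.8 179.6] 30.9
538 276 [170.  175.  181.8] 30.7
546 264 [170.6 174.9 179.8] 30.8
554 244 [170.8 175.2 180.1] 30.9
562 243 [170.8 175.2 180.1] 30.9
570 234 [169.  175.3 180.2] 30.9
578 243 [170.7 175.4 180.4] 31.0
586 231 [170.9 175.8 188.7] 31.0
594 135 [171.9 177.7 181.1] 31.1
602 21 [178.2 179.5 180.8] 31.0
foot 530 750 [108.3 175.2] 26.8
foot 538 1798 [107.7 174.7] 27.4
foot 546 1513 [107.5 174.9] 27.5
foot 554 1125 [107.5 175.1] 27.5
foot 562 1009 [107.6 175. ] 27.6
foot 570 874 [107.6 175.1] 27.6
foot 578 474 [107.7 175.1] 28.0
foot 586 180 [107.4 175.4] 29.4
foot 594 34 [128.7 175.4] 31.0
knob ((566.1935424804688, 256.1046447753906), (39.22350311279297, 13.017975807189941), 88.92288208007812)
-76 3748 ((1.9453506469726562, 0.010378837585449219), (53.98310089111328, 18.887104034423828), 0.054323311895132065) z plane [-7.25910167e-03  1.06844479e-03 -7.02581467e+01]
-7 9194 ((3.752513885498047, 6.1969146728515625), (82.46570587158203, 77.5562744140625), 0.0014464695705100894) z plane [ 0.02319298 -0.03853725  0.07015848]
```

View pics/fin.png

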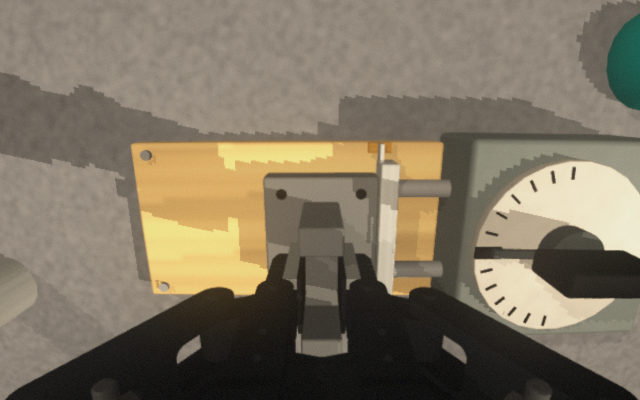

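The final view shows the stop's tab at (381,150) in the middle of the brass strip (368–393). The foot is flush against the stop and the pointer is on the zero mark at (488,253). Handing in.

```bash
python3 -c "
from plant import ctrl; s=ctrl.state(); print(s['time_s'],abs(s['qvel']).max(),s['ft_force']); print(ctrl.close_job()); s=ctrl.state(); print(s['time_s'],s['position'],s['ft_force'],s['width'])"
```

```text
22.025 0.0026314115139311417 [ -0.53001584 -13.16302616   7.88753712]
the job is handed in; nothing more can be done
None
the job is handed in; nothing more can be done
```

I zeroed the gauge and handed in with the pewter square-footed stand held flat on the bed, pressed squarely against the sprung stop. The robot's clock stood at about 22 s of the 51 s allowed.

**Last checks:**
- **Press:** depth readings put the stop's travel at about 15 mm, or about 9 N. The tab stands at the middle of the brass strip, and the stop stayed well short of its end.
- **Stand:** its centre is within about 1 mm of the stop's middle, and it is square to the gauge within about 1°. The foot is on the bed at the height where it made contact.
- **Knob:** the pointer covers the zero mark, within about 1° of the gauge axis.
- **Steadiness:** all joint speeds were under 0.003 rad/s just before hand-in.
- **Other objects:** nothing touched the other stand, the tube or the dome as far as I could see. I did not measure them again at the end.

**Checks that disagreed:**
- **Finger length:** the fingers end about 37–40 mm short of the reported TCP, so my first grip on the knob closed above it. I lowered the arm by what the depth picture showed, and all later grasps used that.
- **Jaw width:** the gripper reads about 2 mm less than the real thickness, for example 14 mm on the 16 mm fork.
- **Sideways force:** the wrist reads about 13 N, more than the 9 N from the spring. I put the difference down to the foot's friction on the bed.

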